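Refit the raclette melter's handle and swing the cheese in

ROBOT

A 6-joint arm with a two-finger parallel gripper is mounted at the origin on a cart in front of the work surface, level with it; the furniture and walls round the work are solid. World frame = base frame: x ahead of the robot, y to its left, z up, the work surface at z = 0. Lengths are in m, angles in rad, forces in N, time in s.
With the tool pointing down it reaches from about 0.425 to 0.95 m from the base axis. Payload 3.5 kg.
Tool frame: the origin (TCP) lies at the very end of the fingers, on their centre line; the grasp point (between the pads) lies 19 mm behind it; z points along the fingers, y is the line along which they close (so a half turn about z gives the same grasp; the last joint's range is limited). The gripper opens to 85 mm and grips with 20 to 120 N. Pads are 22 mm wide; open, the fingers measure 114 mm over their backs; the gripper's body (76 mm by 85 mm) begins 54 mm behind the grasp point. The pads swing forward as they close: fully open they stand 13 mm farther back than shut.
Start: joints at [1.05, 0.286, 1.577, -0, 1.279, -0.15], TCP at [0.245, 0.629, 0.231] pointing down, gripper open.
Joint ranges: [-2.77, 2.77], [-0.9, 2.22], [0.21, 2.48], [-1.53, 4.67], [0.24, 2.81], [-2.84, 2.84]. Speed limits (rad/s): [2.79, 2.79, 3.14, 3.14, 3.14, 3.14].

INTERFACE

Orientations are given as a unit quaternion [x, y, z, w].
In Python, from plant import get_state, read_camera, sign_off, recognise gives the robot as it stands.
- The arm moves only by the tool arm_command, never from a script. Its argument "steps" is a list of rows, each an object with "translation": the shift along the tool's x, y, z scaled (see below), a list of three; "twist": the turn, a rotation vector about the tool's x, y, z scaled (see below), a list of three; "fingers": the opening, from -1 (shut) to 1 (fully open). In form: [{"translation": [x, y, z], "twist": [rx, ry, rz], "fingers": fingers}, ...]. A call has 1 to 5 rows; each row is the pose to reach, as a shift and turn from the pose commanded when the call began, along the tool's axes at that moment; what a row does not reach only later rows make up. The controller multiplies each number of a shift by 75 cm and each number of a turn by 60 degrees. A row lasts 1/8 s, in which the tool goes at most 62.5 mm and 10.7 degrees, less where a joint would pass 70% of its speed; a pose out of reach is approached as far as the arm can. A call with a number of a shift or a turn outside -1 to 1 is refused whole. A call with a gripper value outside its range is refused whole. The fingers move at their own pace and stop on an object; "grip_force" is the grip in N (left out, the last holds). Time passes only in rows, so rows that repeat a pose let the fingers close. It gives the time, the measured TCP pose, the force, the opening and the grip force at its end, in the units of the state.
- get_state(): the state, without advancing time (a new reading comes with each control period).
- read_camera(name): name is "side" or "top"; returns a dict with "pixels" (400x640x3 uint8, red, green, blue), "K" (3x3 intrinsics, pixels), "R" (3x3) and "t" (3): a world point X has camera coordinates R X + t. Camera axes: x right, y down, z forward; pixel columns grow to the right and rows downward; lengths in m; the calibration is good to about 2 mm. A picture is of the moment at which its call begins. There is no depth.
- sign_off(): hands the job in; it is judged then, once.
Trained networks look in a picture, given as the dict that the camera call returned (one of the last four; its "shot" number tells which), for a name from the list of things; names that differ only in an ending like _2 or _b are one class to them, and where a whole thing is asked for, a point or a joint stands for the part that bears it (a point fixed in the world has none). Each returns a list of dicts, best first, with "conf" (0 to 1); they miss things now and then, are a little off and sometimes report something else, mostly with a low value. They report only what shows in the picture. A call takes as long as a camera call.
- recognise(picture, query): "point" ([row, column] in pixels, amid what is visible of it).
The state is a dict: "time": time; "qpos": joint angles; "dq": joint speeds; "joint_efforts": joint torques, N m; "eef_pos": TCP position; "tcp_rot": TCP orientation; "contact_force": force on the tool from outside, world axes, zero at the start; "wrist_torque": the same for the moment, N m; "opening": opening from 0.0 (shut) to 1.0 (fully open); "finger_force": force on a finger pad.
Only numpy, scipy, OpenCV 4.12 (cv2) and the standard library are available. Lean on these libraries where they do the work, as an engineer would, in place of code of your own. Each camera call takes 0.05 s, during which the arm holds its last target. There are 200 camera calls.

TASK

The raclette melter's handle has come back from the wash. Slide the handle fully home onto the square stub of the swung-out cheese cradle, window upwards, until the spring button pops up through the window; then swing the cradle by its handle all the way in under the heater hood and let go. Leave the other things on the counter where they are.

Things in the scene. Friction and masses are not known exactly. Their poses are not given: they have to be found in the camera images.
- handle: Loose handle, 150 x 26 x 26 mm, 0.16 kg: black square-edged grip with a steel socket tube at one end. Starts lying window side up. Origin: in the black grip on the long axis, 13 mm above the underside; the place to grip it from above. +x runs along the handle to the tube's open mouth (85 mm ahead; butt 65 mm behind), +z up out of the window side. The steel tube covers x = 30 to 85 mm.
- handle_mouth (a point): Centre of the open end of the handle's tube, on its axis (axes as the handle's). The bore is 20.5 mm square and 55 mm deep.
- handle_window (a point): The window for the button: an opening 16 mm long and 11 mm wide in the tube's top wall. This point lies on the tube's top face, 20 mm behind the mouth (axes as the handle's).
- stub_shoulder (a point): Centre of the shoulder face (34 mm square) where the stub leaves the cradle, on the stub's axis, 140 mm from the post's axis, 125 mm above the counter. Axes turn with the cradle: -x points out along the level stub, straight away from the post; +z up. The handle is home when its mouth lies on this point, its +x along this +x (toward the post) and its +z up.
- stub_tip (a point): Outer end of the stub, 48 mm out from the shoulder (axes as stub_shoulder). The stub is 18 mm square, its last 8 mm a rounded nose.
- post_axis (a point): Point on the upright post's axis (20 mm thick) at the stub's height; the cradle turns about it. The hood hangs 38 to 142 mm out from the post, 205 to 250 mm above the counter; the post's top is at 305 mm. The cradle's tray with a block of cheese (top 160 mm above the counter, 49 mm to either side of the stub's line) lies between post and shoulder.
- cradle (a joint): Turn of the cheese cradle about the post, rad: 0 = fully in, against its stop under the hood; it grows as the cradle swings out (clockwise seen from above), at most 1.25. It starts swung out 0.85 to 1.05. Stays where it is left: about 0.4 N m of friction, 2 N at the grip.
- spring_button (a joint): Brass spring button in the stub's top, 20 mm out from the shoulder, m: 0 = popped up (5.5 mm above the stub, 1.5 mm above a seated tube), 0.006 = pressed in. Its outer side slopes, so the tube's rim presses it down as the tube slides on (5 to 15 N along the stub); its back is square, so once up in the window it holds the handle on.
- thermometer: White probe thermometer lying on the counter, 207x24x18 mm; bystander. Origin: centre of its underside.
- wedge_white: Pale cheese wedge with label, 85x120x51 mm; bystander. Origin: centre of its underside.
- red_marker: White pen with a red cap, 135x17x16 mm; bystander. Origin: centre of its underside.
- tub_red: Round tub of red salad with a clear lid, 95 mm across, 51 mm high; bystander. Origin: centre of its underside.

How it is judged:
By the outcome, as a careful person would: the job done as asked, in the order asked, and still so for the second after the job is handed in, with the robot touching nothing.
It also fails if it takes over 45 s, if anything falls off the work surface, if the arm or the gripper's body presses on something with over 40 N, if the wrist force passes 120 N, or if a joint passes its speed limit or range.

## Working session

There is one attempt and no reset: what is moved stays moved. The work goes in short steps, Python scripts to look and compute and a tool call to move; the robot and the scene stay as the last step left them, time stands still between calls to the robot, and variables do not carry over. Pictures are saved under pics/ and viewed, at most 10 in all, crops included, and the job is handed in when it is done.

Besides the shell and the picture viewer there is one more tool, called after "Request:" as name(argument=value, ...), one argument or row to a line, values as JSON. arm_command: Moves the arm, as the interface text tells. Shifts and turns lie within -1 to 1; 1 stands for 75 cm of shift or 60 degrees of turn. Its arguments: {"type":"object","properties":{"steps":{"type":"array"},"grip_force":{"type":"number"}},"required":["steps"]}

```bash
mkdir -p pics; ls
cat > h.py <<'E'
import numpy as np, cv2
from plant import get_state, read_camera, sign_off, recognise
def tri(obs):
    # obs: list of (cam,[row,col])
    Ps=[c["K"]@np.c_[c["R"],c["t"]] for c,_ in obs]
    A=[]
    for P,(c,p) in zip(Ps,obs):
        A+= [p[1]*P[2]-P[0], p[0]*P[2]-P[1]]
    X=np.linalg.svd(np.array(A))[2][-1]; return X[:3]/X[3]
def proj(c,X):
    q=c["K"]@(c["R"]@np.asarray(X)+c["t"]); return q[1]/q[2],q[0]/q[2]
def onz(c,p,z):
    d=c["R"].T@np.linalg.inv(c["K"])@np.array([p[1],p[0],1.]); o=-c["R"].T@c["t"]
    return o+d*(z-o[2])/d[2]
E
python3 - <<'E'
from h import *
import pickle
S=read_camera("side");T=read_camera("top")
for n,c in (("side",S),("top",T)):
    cv2.imwrite(f"pics/{n}0.png",cv2.cvtColor(c["pixels"],cv2.COLOR_RGB2BGR)); print(n,-c["R"].T@c["t"],c["K"][0,0])
for q in ["handle","handle_mouth","handle_window","stub_shoulder","stub_tip","post_axis","spring_button","thermometer","wedge_white","red_marker","tub_red"]:
    r=[recognise(c,q)[:2] for c in (S,T)]
    print(q,[[(np.round(a["point"],1).tolist(),round(a["conf"],2)) for a in k] for k in r])
    if r[0] and r[1]: X=tri([(S,r[0][0]["point"]),(T,r[1][0]["point"])]);print("   ",X.round(4),np.round(proj(S,X),1))
pickle.dump((S,T),open("c0.pkl","wb"))
print(get_state())
E
```

```text
pics
side [ 0.18621625 -0.62660851  0.60644421] 485.06447751704565
top [0.40021998 0.33616165 1.00555176] 378.5474128853087
handle [[([234.2, 275.0], 0.56)], [([260.4, 330.0], 0.92)]]
    [0.3667 0.3303 0.01  ] [234.2 274.3]
handle_mouth [[([231.8, 273.1], 0.93), ([175.7, 355.3], 0.44)], [([262.8, 329.5], 0.91)]]
    [0.362  0.3314 0.0168] [231.8 272. ]
handle_window [[([235.8, 272.7], 0.57), ([206.2, 279.7], 0.22)], [([257.0, 332.5], 0.79)]]
    [0.3662 0.3257 0.0086] [235.8 274.5]
stub_shoulder [[([232.8, 272.8], 0.73)], [([176.3, 310.2], 0.78)]]
    [ 0.461   0.4036 -0.0224] [224.8 305. ]
stub_tip [[([172.8, 357.0], 0.83), ([264.3, 379.0], 0.53)], [([175.1, 311.9], 0.67)]]
    [0.5782 0.3708 0.1206] [173.2 354.5]
post_axis [[([173.7, 356.0], 0.83)], [([172.8, 308.7], 0.69)]]
    [0.5815 0.3798 0.1142] [173.9 354.4]
spring_button [[], [([176.2, 311.4], 0.22)]]
thermometer [[([220.2, 254.0], 0.57)], [([272.9, 303.0], 0.95)]]
    [0.332  0.4008 0.0147] [220.2 254.1]
wedge_white [[([181.3, 297.4], 0.92), ([224.1, 253.6], 0.59)], [([210.9, 234.6], 0.77), ([261.2, 330.6], 0.45)]]
    [0
[... 289 characters left out ...]
rray([ 1.04998082e+00,  2.86288865e-01,  1.57672677e+00, -1.42375136e-05,
        1.27860396e+00, -1.50013477e-01]), 'dq': array([-3.38712209e-04,  1.27193795e-03, -2.17126503e-03,  1.13634088e-03,
       -2.41589046e-03, -7.23123281e-06]), 'joint_efforts': array([ 1.95863468e-04, -4.05971467e+01, -2.92932612e+01, -2.07774651e-04,
        6.01559095e-04,  2.35289974e-06]), 'eef_pos': array([0.24456565, 0.62910761, 0.23131778]), 'tcp_rot': array([ 1.84338673e-01,  9.82862785e-01, -1.49647997e-05,  2.00278315e-06]), 'contact_force': array([-0.07322739, -0.91655719, -0.17678924]), 'wrist_torque': array([-0.02574435, -0.01908269,  0.00763321]), 'finger_force': 0.0, 'opening': 1.0012862907805165}
```

View pics/side0.png

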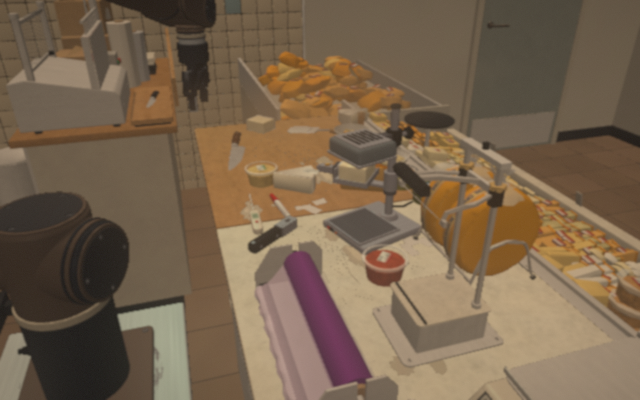

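View pics/top0.png

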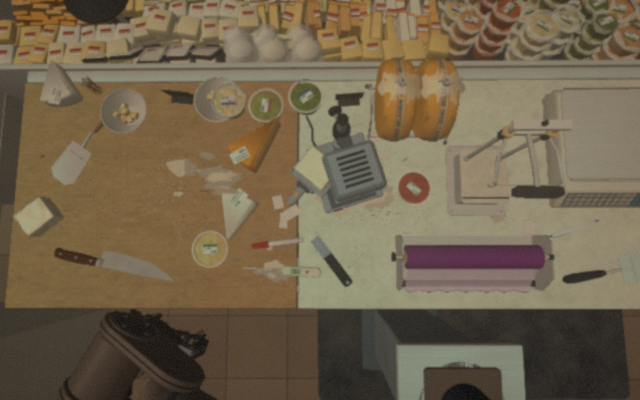

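Side: the loose handle at about (row 235, col 272), the hood at (148, 363), and the cradle's cheese at (172, 355) with the stub pointing left at about (165, 325). Top: the handle runs from its mouth at (238, 313) to its butt at (283, 348). The cradle is left of the hood, at about (170, 312). I'll zoom in on both.

Run:
```python
from h import *
import pickle
S,T=pickle.load(open("c0.pkl","rb"))
a=cv2.resize(S["pixels"][130:265,235:435],None,fx=3.9,fy=3.9,interpolation=cv2.INTER_CUBIC)
b=cv2.resize(T["pixels"][120:295,225:395],None,fx=3.4,fy=3.4,interpolation=cv2.INTER_CUBIC)
for n,c in(("side1",a),("top1",b)):
    c=cv2.convertScaleAbs(c,alpha=1.6); cv2.imwrite(f"pics/{n}.png",cv2.cvtColor(c,cv2.COLOR_RGB2BGR)); print(c.shape)
```

```text
(526, 780, 3)
(595, 578, 3)
```

View pics/side1.png

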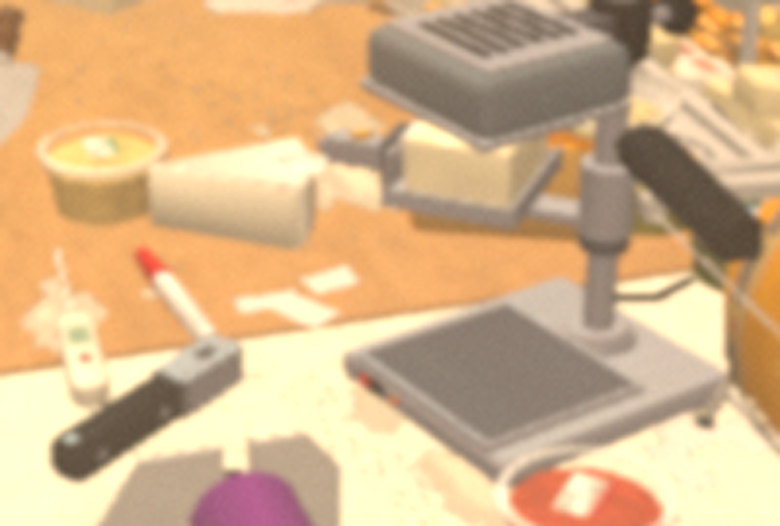

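View pics/top1.png

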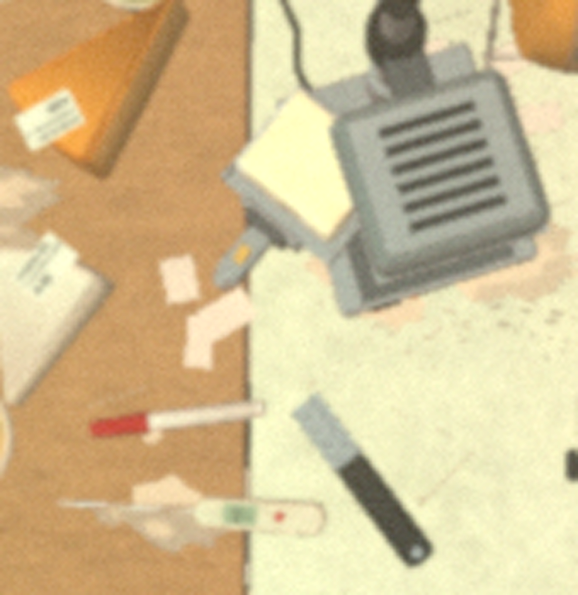

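Side crop: the handle's window is at (x 204, y 352) and its butt at (75, 455); the stub tip is at (325, 142). Top crop: the tube mouth is at (310, 402) and the butt at (420, 553); the stub tip is at (224, 277), the brass button at (243, 253) and the shoulder near (270, 237). The networks confuse the stub with other parts, so I'll use these pixels and hold them against the given geometry.

Run:
```python
from h import *
import pickle
from scipy.optimize import least_squares
S,T=pickle.load(open("c0.pkl","rb"))
s=lambda x,y:(130+y/3.9-.37,235+x/3.9-.37)
t=lambda x,y:(120+y/3.4-.35,225+x/3.4-.35)
for n,a,b in (("win",s(204,352),t(323,425)),("butt",s(75,455),t(420,553)),("mouth",s(225,345),t(310,402)),("tip",s(325,142),t(222,278)),("shoulder",s(388,150),t(268,238))):
    print(n,tri([(S,a),(T,b)]).round(4), onz(T,b,.026).round(4),onz(S,a,.026).round(4))
obs=[(T,t(243,253),(160,0,.1395)),(T,t(222,280),(186,0,.128)),(S,s(322,143),(187,0,.127)),
 (T,t(227,176),(122,-47,.118)),(T,t(246,165),(105,-42,.160)),(T,t(331,238),(115,47,.160)),(S,s(325,140),(186,0,.128))]
# tray corners uncertain: use only first 3 + post
def P(v,m):
    px,py,a=v; u=np.array([-np.cos(a),np.sin(a)]); w=np.array([-u[1],u[0]])
    return np.r_[np.array([px,py])+u*m[0]/1e3+w*m[1]/1e3,m[2]]
O=obs[:3]+[(S,s(604,215),(0,0,.125))]
f=lambda v:np.concatenate([np.array(proj(c,P(v,m)))-p for c,p,m in O])
r=least_squares(f,[.66,.28,.8]);v=r.x;print(v,r.fun.round(1))
for m in [(188,0,.125),(140,0,.125),(160,0,.1395)]: print(m,P(v,m).round(4))
print("post base/top",proj(T,[v[0],v[1],.305]),proj(S,[v[0],v[1],.125]))
```

```text
win [0.4044 0.3575 0.0272] [0.4047 0.3574 0.026 ] [0.4047 0.3595 0.026 ]
butt [0.31   0.2841 0.0161] [0.3095 0.2849 0.026 ] [0.3088 0.2686 0.026 ]
mouth [0.4208 0.3676 0.0239] [0.4221 0.3673 0.026 ] [0.4191 0.3642 0.026 ]
tip [0.5034 0.4252 0.1264] [0.517  0.4349 0.026 ] [0.5684 0.6452 0.026 ]
shoulder [0.5329 0.3927 0.1306] [0.5479 0.3997 0.026 ] [0.6096 0.6167 0.026 ]
[0.62920289 0.28804452 0.82794701] [-0.2  1.5  0.  -0.2 -0.6  0.9 -1.8 -1.4]
(188, 0, 0.125) [0.502  0.4265 0.125 ]
(140, 0, 0.125) [0.5345 0.3912 0.125 ]
(160, 0, 0.1395) [0.521  0.4059 0.1395]
post base/top (np.float64(125.4006590725191), np.float64(352.8030319295441)) (np.float64(182.99175239372985), np.float64(388.1487536001286))
```

The post lands about 10 px off the knob in the top view, so the cradle angle needs a closer look.

Run:
```python
from h import *
import pickle
S,T=pickle.load(open("c0.pkl","rb"))
f=lambda c,r0,r1,k0,k1:cv2.resize(c["pixels"][r0:r1,k0:k1],None,fx=8,fy=8,interpolation=cv2.INTER_CUBIC)
a=f(T,145,210,285,335); b=f(S,155,190,310,358); c=f(S,95,145,375,425)
im=np.zeros((590,800,3),np.uint8); im[:520,:400]=a; im[:280,408:408+384]=b
im[288:288+300,408:808]=c[100:400][:, :392]
cv2.imwrite("pics/z.png",cv2.cvtColor(cv2.convertScaleAbs(im,alpha=1.6),cv2.COLOR_RGB2BGR))
```

```text
(no output)
```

View pics/z.png

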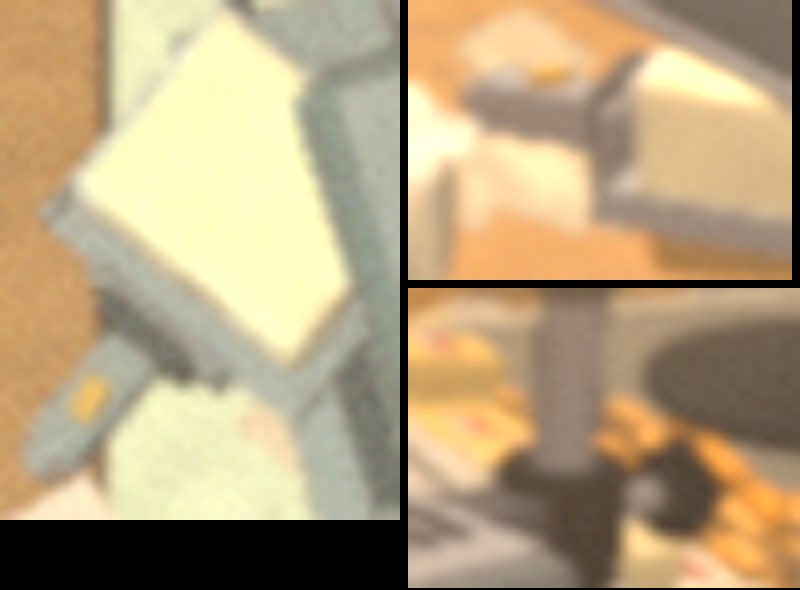

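Clearer: in the top crop the stub axis runs from the tip (42, 462) through the button (88, 398) to the shoulder (132, 350). The cheese's front edge runs from (75, 185) to (290, 358), square to it. The side crop has the button at (547, 75) and the post centre at (573, 380). I'll refit with these.

```bash
cat > fit.py <<'E'
from h import *
import pickle
from scipy.optimize import least_squares
S,T=pickle.load(open("c0.pkl","rb"))
k=.44
t=lambda x,y:(145+y/8-k,285+x/8-k)
s=lambda x,y:(155+y/8-k,310+(x-408)/8-k)
def P(v,m):
    px,py,a=v[:3]; u=np.array([-np.cos(a),np.sin(a)]); w=np.array([-u[1],u[0]])
    return np.r_[np.array([px,py])+u*m[0]/1e3+w*m[1]/1e3,m[2]]
def f(v):
    r=v[3]*1e3; L=v[4]*1e3
    O=[(T,t(88,398),(160,0,.1385)),(T,t(42,462),(187,0,.127)),(T,t(132,350),(140,0,.134)),
     (T,t(75,185),(r,-L,.160)),(T,t(290,358),(r,L,.160)),
     (S,s(547,73),(160,0,.1385)),(S,s(468,95),(187,0,.127))]
    e=[np.array(proj(c,P(v,m)))-p for c,p,m in O]
    for row,col in ((119-.4,395.2),(130+215/3.9,235+604/3.9-.4)):
        z=v[5] if row<140 else v[6]
        e.append(np.array(proj(S,[v[0],v[1],z]))-(row,col))
    return np.concatenate(e)
r=least_squares(f,[.63,.29,.75,.12,.045,.28,.12]);v=r.x
if __name__=="__main__":
    print(v.round(4),"\n",r.fun.reshape(-1,2).round(1))
    for m in [(188,0,.125),(140,0,.125),(225,0,.125),(300,0,.125)]: print(m,P(v,m).round(4))
    print("posttop",proj(T,[v[0],v[1],.305]), "tri",tri([(S,s(547,73)),(T,t(88,398))]),tri([(S,s(468,95)),(T,t(42,462))]))
E
python3 fit.py
```

```text
[0.6439 0.3074 0.692  0.1176 0.0395 0.2713 0.1084] 
 [[-0.3  0.5]
 [ 1.2 -0.7]
 [-0.6  0.7]
 [-0.1  0. ]
 [ 0.1 -0.1]
 [-0.6  0.1]
 [-0.7 -0.2]
 [-0.  -0.3]
 [ 0.   0.6]]
(188, 0, 0.125) [0.4992 0.4273 0.125 ]
(140, 0, 0.125) [0.5361 0.3967 0.125 ]
(225, 0, 0.125) [0.4707 0.451  0.125 ]
(300, 0, 0.125) [0.4129 0.4988 0.125 ]
posttop (np.float64(117.97926382947253), np.float64(342.5920601431296)) tri [0.52066928 0.41078212 0.1363039 ] [0.50123304 0.42559143 0.12542469]
```

The fit is now consistent: the predicted post top (118, 343) falls on the knob, and the triangulated button and tip heights agree. Next I'll measure the grip precisely and work out the first move.

```bash
cat >> h.py <<'E'
from scipy.spatial.transform import Rotation as Rn
def down(psi):
    c,s=np.cos(np.radians(psi)),np.sin(np.radians(psi)); return Rn.from_matrix([[c,s,0],[s,-c,0],[0,0,-1]])
def cmd(p,psi,p0=None,R0=None):
    st=get_state(); p0=st["eef_pos"] if p0 is None else np.asarray(p0); R0=Rn.from_quat(st["tcp_rot"]) if R0 is None else R0
    d=R0.inv().apply(np.asarray(p)-p0); w=(R0.inv()*down(psi)).as_rotvec()
    print("trans",(d/.75).round(4),"twist",(np.degrees(w)/60).round(4),"rows",round(max(np.linalg.norm(d)/.0625,np.degrees(np.linalg.norm(w))/10.7),1))
E
python3 - <<'E'
from h import *
import pickle
S,T=pickle.load(open("c0.pkl","rb"))
g=T["pixels"].max(2)[230:292,308:358].astype(int)
m=(g<70).astype(np.uint8); n,l,st,_=cv2.connectedComponentsWithStats(m); print(st.tolist())
i=1+st[1:,4].argmax(); ys,xs=np.where(l==i)
(c,(w,h),ang)=cv2.minAreaRect(np.c_[xs,ys].astype(np.float32)); b=cv2.boxPoints((c,(w,h),ang))
print(c,w,h,ang); pts=np.array([onz(T,(y+230,x+308),.02)[:2] for x,y in b]);print(pts.round(4))
cc=onz(T,(c[1]+230,c[0]+308),.02);print("centre",cc)
q=np.c_[xs,ys]-[xs.mean(),ys.mean()];e=np.linalg.svd(q,full_matrices=False)[2][0];print("pca yaw",np.degrees(np.arctan2(-e[0],-e[1])))
print("thermo end",onz(T,(120+515/3.4,225+327/3.4),.012))
cmd([.3455,.3143,.1],216.3)
E
```

```text
[[0, 0, 50, 62, 2832], [17, 24, 26, 32, 268]]
(29.840003967285156, 39.62000274658203) 34.400001525878906 8.199999809265137 53.13010025024414
[[0.3697 0.3457]
 [0.3823 0.3288]
 [0.3124 0.2763]
 [0.3    0.2931]]
centre [0.3409288  0.31087207 0.02      ]
pca yaw -143.0402397213625
thermo end [0.33575139 0.35381713 0.012     ]
trans [-0.2775 -0.3424  0.1751] twist [-0.     -0.     -0.9591] rows 5.7
```

Request:
arm_command(
  steps=[
    {"translation": [-0.2775, -0.3424, 0.12], "twist": [0, 0, -0.967], "fingers": -0.15},
    {"translation": [-0.2775, -0.3424, 0.12], "twist": [0, 0, -0.967], "fingers": -0.15},
    {"translation": [-0.2775, -0.3424, 0.12], "twist": [0, 0, -0.967], "fingers": -0.15},
    {"translation": [-0.2775, -0.3424, 0.12], "twist": [0, 0, -0.967], "fingers": -0.15},
    {"translation": [-0.2775, -0.3424, 0.12], "twist": [0, 0, -0.967], "fingers": -0.15},
  ],
)

```text
time: 1.82
eef_pos: [0.3344, 0.3503, 0.152]
tcp_rot: [-0.267, 0.964, 0.0, 0.001]
contact_force: [1.2, 0.0, -0.4]
opening: 0.424
finger_force: 0.0
```

```bash
python3 -c "
from h import *
s=get_state();print(s['time'],s['eef_pos'],s['tcp_rot'],s['opening'],s['qpos'])
cmd([.3455,.314,.06],216.8)"
```

```text
1.825 [0.33435204 0.35027503 0.15200022] [-2.66600819e-01  9.63806898e-01  6.75332989e-05  5.11995000e-04] 0.42439448254156426 [ 5.98850901e-01 -5.80725196e-02  2.10608645e+00 -2.28665496e-04
  1.09256602e+00 -1.51156932e+00]
trans [ 0.0122 -0.0491  0.1227] twist [-0.0002  0.001  -0.0979] rows 1.6
```

Request:
arm_command(
  steps=[
    {"translation": [0.0122, -0.0491, 0.1], "twist": [0, 0, -0.098], "fingers": -0.15},
    {"translation": [0.0122, -0.0491, 0.1227], "twist": [0, 0, -0.098], "fingers": -0.15},
    {"translation": [0.0122, -0.0491, 0.1227], "twist": [0, 0, -0.098], "fingers": -0.15},
    {"translation": [0.0122, -0.0491, 0.1227], "twist": [0, 0, -0.098], "fingers": -0.15},
  ],
)

```text
time: 2.33
eef_pos: [0.3459, 0.3166, 0.0617]
tcp_rot: [-0.313, 0.95, 0.0, 0.001]
contact_force: [-0.6, 0.8, 0.5]
opening: 0.42
finger_force: 0.0
```

```bash
python3 -c "
from h import *
s=get_state();print(s['time'],s['eef_pos'],s['tcp_rot'],s['opening'],s['contact_force'])
cmd([.3455,.314,.003],216.8)
T=read_camera('top');S=read_camera('side')
a=cv2.resize(T['pixels'][220:300,290:370],None,fx=5,fy=5,interpolation=3)
b=cv2.resize(S['pixels'][190:265,235:315],None,fx=5,fy=5,interpolation=3)
im=np.zeros((400,800,3),np.uint8);im[:,:400]=a;im[:375,400:]=b
cv2.imwrite('pics/g.png',cv2.cvtColor(cv2.convertScaleAbs(im,alpha=1.6),cv2.COLOR_RGB2BGR))"
```

```text
2.325 [0.34589201 0.3166243  0.06171753] [-3.12979217e-01  9.49759018e-01  3.53288080e-04  1.30113809e-03] 0.42014698121863503 [-0.58433461  0.81694328  0.47717271]
trans [ 0.0027 -0.0025  0.0783] twist [-0.0001  0.0026 -0.0054] rows 0.9
```

View pics/g.png

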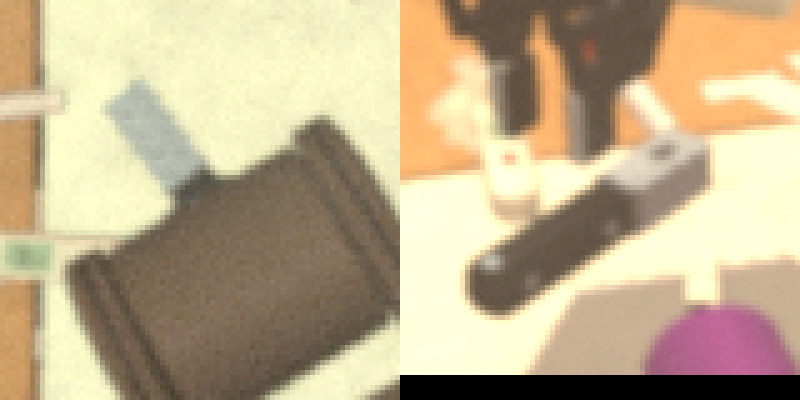

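The gripper (side crop fingertips at (515, 135) and (595, 160)) hangs over the handle's grip. The handle is untouched, and the thermometer end at (515, 190) lies outside the fingers. Descending.

Request:
arm_command(
  steps=[
    {"translation": [0.0, 0.0, 0.04], "twist": [0, 0, 0], "fingers": -0.15},
    {"translation": [0.0, 0.0, 0.076], "twist": [0, 0, 0], "fingers": -0.15},
    {"translation": [0.0, 0.0, 0.076], "twist": [0, 0, 0], "fingers": -0.15},
    {"translation": [0.0, 0.0, 0.076], "twist": [0, 0, 0], "fingers": -0.15},
  ],
)

```text
time: 2.92
eef_pos: [0.346, 0.3167, 0.0048]
tcp_rot: [-0.313, 0.95, 0.0, 0.001]
contact_force: [-0.5, 0.4, -0.2]
opening: 0.425
finger_force: 0.0
```

```bash
python3 -c "
from h import *
s=get_state();print(s['time'],s['eef_pos'],s['tcp_rot'],s['opening'],s['contact_force'])
cmd([.3455,.314,.003],216.8)"
```

```text
2.925 [0.34597614 0.31665633 0.00480631] [-3.13190231e-01  9.49689202e-01  3.16821593e-04  1.48259578e-03] 0.424882730913734 [-0.46748508  0.44780507 -0.24744185]
trans [ 0.0026 -0.0025  0.0024] twist [-0.0003  0.0029 -0.0049] rows 0.1
```

Request:
arm_command(
  steps=[
    {"translation": [0.0026, -0.0025, 0.001], "twist": [0, 0, 0], "fingers": -0.15},
    {"translation": [0.0026, -0.0025, 0.001], "twist": [0, 0, 0], "fingers": -1},
    {"translation": [0.0026, -0.0025, 0.001], "twist": [0, 0, 0], "fingers": -1},
    {"translation": [0.0026, -0.0025, 0.001], "twist": [0, 0, 0], "fingers": -1},
    {"translation": [0.0026, -0.0025, 0.001], "twist": [0, 0, 0], "fingers": -1},
  ],
  grip_force=70,
)

```text
time: 3.55
eef_pos: [0.3453, 0.3135, 0.0038]
tcp_rot: [-0.313, 0.95, 0.0, 0.001]
contact_force: [-0.2, -1.3, 6.9]
opening: 0.286
finger_force: 71.7
```

Request:
arm_command(
  steps=[
    {"translation": [0, 0, -0.08], "twist": [0, 0, 0], "fingers": -1},
    {"translation": [0, 0, -0.16], "twist": [0, 0, 0], "fingers": -1},
    {"translation": [0, 0, -0.23], "twist": [0, 0, 0], "fingers": -1},
    {"translation": [0, 0, -0.23], "twist": [0, 0, 0], "fingers": -1},
  ],
)

```text
time: 4.05
eef_pos: [0.347, 0.3145, 0.1802]
tcp_rot: [-0.313, 0.95, 0.001, 0.005]
contact_force: [0.3, -0.3, -1.8]
opening: 0.284
finger_force: 70.7
```

```bash
python3 -c "
from h import *
s=get_state();print(s['time'],s['eef_pos'],s['tcp_rot'],s['opening'],s['contact_force'],s['finger_force'])
import fit
p=fit.P(fit.v,(295,0,.17));print(p)
cmd(p,180-np.degrees(fit.v[2]))"
```

```text
4.05 [0.34703752 0.31447343 0.18017979] [-0.3129236   0.94976203  0.0010745   0.00545453] 0.2836597190087138 [ 0.33259579 -0.3013831  -1.81195589] 70.74554443359375
[0.41679618 0.4956191  0.17      ]
trans [-0.2182  0.139   0.0158] twist [0.0059 0.0098 1.2687] rows 7.1
```

Request:
arm_command(
  steps=[
    {"translation": [-0.05, 0.04, 0.015], "twist": [0, 0, 0.178], "fingers": -1},
    {"translation": [-0.1, 0.07, 0.015], "twist": [0, 0, 0.356], "fingers": -1},
    {"translation": [-0.15, 0.1, 0.015], "twist": [0, 0, 0.534], "fingers": -1},
    {"translation": [-0.19, 0.12, 0.015], "twist": [0, 0, 0.712], "fingers": -1},
    {"translation": [-0.2182, 0.139, 0.015], "twist": [0, 0, 0.89], "fingers": -1},
  ],
)

```text
time: 4.68
eef_pos: [0.4135, 0.4942, 0.1605]
tcp_rot: [0.15, 0.989, -0.002, -0.001]
contact_force: [-0.1, -0.6, -1.4]
opening: 0.288
finger_force: 70.7
```

```bash
python3 -c "
from h import *
s=get_state();print(s['time'],s['eef_pos'],s['tcp_rot'],s['opening'],s['contact_force'],s['finger_force'])
import fit
p=fit.P(fit.v,(295,0,.17));print(p)
cmd(p,180-np.degrees(fit.v[2]))"
```

```text
4.675 [0.41352647 0.49424081 0.16053224] [ 0.1502245   0.9886495  -0.00168668 -0.00138911] 0.28755403598295515 [-0.07721268 -0.63773205 -1.39657409] 70.65727829933167
[0.41679618 0.4956191  0.17      ]
trans [-0.0036  0.003  -0.0126] twist [-0.004  -0.0014  0.3728] rows 2.1
```

Request:
arm_command(
  steps=[
    {"translation": [-0.0036, 0.003, -0.0126], "twist": [0, 0, 0.178], "fingers": -1},
    {"translation": [-0.0036, 0.003, -0.0126], "twist": [0, 0, 0.373], "fingers": -1},
    {"translation": [-0.0036, 0.003, -0.0126], "twist": [0, 0, 0.373], "fingers": -1},
    {"translation": [-0.0036, 0.003, -0.0126], "twist": [0, 0, 0.373], "fingers": -1},
    {"translation": [-0.0036, 0.003, -0.0126], "twist": [0, 0, 0.373], "fingers": -1},
  ],
)

```text
time: 5.3
eef_pos: [0.4169, 0.4951, 0.1724]
tcp_rot: [0.336, 0.942, -0.0, -0.0]
contact_force: [-0.9, -0.3, -0.7]
opening: 0.29
finger_force: 70.7
```

```bash
python3 -c "
from h import *
import fit,pickle
s=get_state();print(s['time'],s['eef_pos'],s['tcp_rot'],s['opening'],s['contact_force'])
p=fit.P(fit.v,(295,0,.17));cmd(p,180-np.degrees(fit.v[2]))
T=read_camera('top');S=read_camera('side');pickle.dump((S,T),open('c1.pkl','wb'))
a=cv2.resize(T['pixels'][150:225,265:315],None,fx=8,fy=8,interpolation=2)
b=cv2.resize(S['pixels'][140:190,290:340],None,fx=8,fy=8,interpolation=2)
im=np.zeros((600,800,3),np.uint8);im[:,:400]=a;im[:400,400:]=b
cv2.imwrite('pics/p.png',cv2.cvtColor(cv2.convertScaleAbs(im,alpha=1.6),cv2.COLOR_RGB2BGR))
for n in('handle_mouth','handle_window'):
  for c in(S,T): print(n,[(x['point'],x['conf']) for x in recognise(c,n)[:2]])"
```

```text
5.3 [0.41694596 0.49509285 0.17239616] [ 3.35722587e-01  9.41960743e-01 -4.78924623e-04 -2.71325150e-04] 0.2898029646441309 [-0.92822273 -0.27404256 -0.66360109]
trans [0.0006 0.0004 0.0032] twist [-0.001  -0.0002  0.007 ] rows 0.0
handle_mouth [([139.3, 293.9], 0.57), ([221.8, 251.3], 0.39)]
handle_mouth [([213.9, 276.0], 0.78)]
handle_window [([143.2, 293.0], 0.93)]
handle_window [([211.5, 277.8], 0.61), ([178.2, 308.4], 0.29)]
```

View pics/p.png

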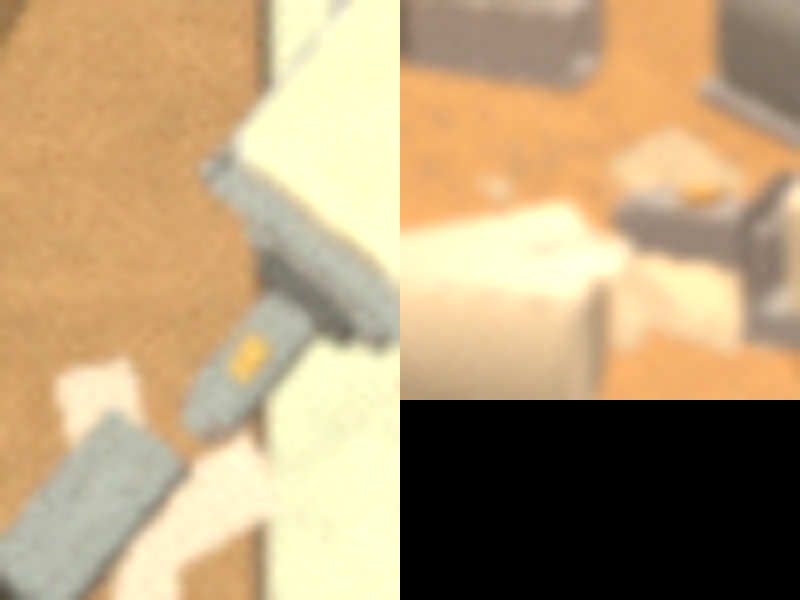

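Top crop: the tube's mouth edge runs from (115, 410) to (185, 465), parallel to the stub. The stub tip is at (195, 430). Side crop: the tube's end is at (598, 40), above and left of the stub tip at (618, 215). I'll work out the offset, allowing for the height difference.

```bash
cat > m.py <<'E'
from h import *
import fit,pickle
S,T=pickle.load(open('c1.pkl','rb'))
t=lambda x,y:(150+y/8-.44,265+x/8-.44)
v=fit.v;u=np.array([-np.cos(v[2]),np.sin(v[2])]);w=np.array([-u[1],u[0]]);o=v[:2]
rl=lambda p:((p[:2]-o)@u*1e3,(p[:2]-o)@w*1e3)
z=.1724+.0092+.013
for n,p,zz in(("mouth",(150,438),z),("cornerL",(115,410),z),("cornerR",(185,465),z),("mid back",(42,568),z),("tip",(196,432),.127),("button",(248,358),.1385),("shoulder",(290,310),.134)):
    q=onz(T,t(*p),zz);print(n,q.round(4),"r,lat mm",np.round(rl(q),1))
print("tcp",np.round(rl(get_state()['eef_pos']),1))
m=(o+u*np.array(.2017));
for zz in(.1686,.1816,.1946): print(zz,[np.round(((proj(S,np.r_[o+u*.2017+w*l,zz])[1]-290+.44)*8+400,(proj(S,np.r_[o+u*.2017+w*l,zz])[0]-140+.44)*8)) for l in(-.013,.013)])
E
python3 m.py
```

```text
mouth [0.4906 0.4322 0.1946] r,lat mm [197.7   1.7]
cornerL [0.4983 0.4417 0.1946] r,lat mm [197.9 -10.5]
cornerR [0.4833 0.4226 0.1946] r,lat mm [197.2  13.8]
mid back [0.4556 0.4609 0.1946] r,lat mm [243.   2.]
tip [0.4999 0.4267 0.127 ] r,lat mm [187.   0.]
button [0.5201 0.4107 0.1385] r,lat mm [161.3  -0.5]
shoulder [0.5348 0.3989 0.134 ] r,lat mm [142.4  -0.8]
tcp [ 2.945e+02 -1.000e-01]
0.1686 [array([591.,  62.]), array([556.,  91.])]
0.1816 [array([590.,  22.]), array([556.,  51.])]
0.1946 [array([590., -18.]), array([556.,  10.])]
```

Request:
arm_command(
  steps=[
    {"translation": [0, 0.0027, 0.05], "twist": [0, 0, 0.007], "fingers": -1},
    {"translation": [0, 0.0027, 0.0755], "twist": [0, 0, 0.007], "fingers": -1},
    {"translation": [0, 0.0027, 0.0755], "twist": [0, 0, 0.007], "fingers": -1},
    {"translation": [0, 0.0027, 0.0755], "twist": [0, 0, 0.007], "fingers": -1},
  ],
)

```text
time: 6.1
eef_pos: [0.419, 0.4974, 0.1175]
tcp_rot: [0.34, 0.941, 0.001, 0.0]
contact_force: [0.7, 0.4, -1.6]
opening: 0.287
finger_force: 70.7
```

```bash
python3 -c "
from h import *
import fit,pickle
s=get_state();print(s['time'],s['eef_pos'],s['tcp_rot'],s['opening'],s['contact_force'])
T=read_camera('top');S=read_camera('side');pickle.dump((S,T),open('c1.pkl','wb'))
a=cv2.resize(T['pixels'][150:225,265:315],None,fx=8,fy=8,interpolation=2)
b=cv2.resize(S['pixels'][148:188,290:340],None,fx=8,fy=8,interpolation=2)
im=np.zeros((600,800,3),np.uint8);im[:,:400]=a;im[:320,400:]=b
cv2.imwrite('pics/p2.png',cv2.cvtColor(cv2.convertScaleAbs(im,alpha=1.6),cv2.COLOR_RGB2BGR))"
```

```text
6.1 [0.41904142 0.49743554 0.11751252] [3.39764590e-01 9.40510174e-01 6.91317722e-04 3.96544627e-04] 0.28744964774691434 [ 0.7250908   0.40928079 -1.6249148 ]
```

View pics/p2.png

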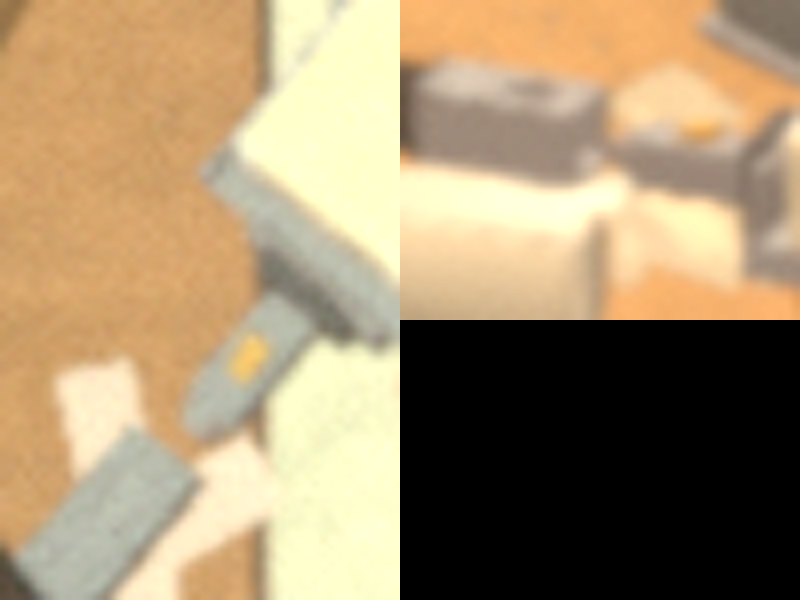

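```bash
cat > m2.py <<'E'
from h import *
import fit,pickle
S,T=pickle.load(open('c1.pkl','rb'))
t=lambda x,y:(150+y/8-.44,265+x/8-.44)
s=lambda x,y:(148+y/8-.44,290+(x-400)/8-.44)
v=fit.v;u=np.array([-np.cos(v[2]),np.sin(v[2])]);w=np.array([-u[1],u[0]]);o=v[:2]
rl=lambda p:((p[:2]-o)@u*1e3,(p[:2]-o)@w*1e3)
st=get_state();z=st['eef_pos'][2]+.0092+.013;z=.1395
for n,p,zz in(("cornerL",(132,428),z),("cornerR",(203,482),z),("backL",(20,555),z),("backR",(105,590),z),("tip",(196,432),.127),("button",(248,358),.1385)):
    q=onz(T,t(*p),zz);print(n,q.round(4),"r,lat mm",np.round(rl(q),1))
print("tcp",np.round(rl(st['eef_pos']),1))
g=lambda r,l,zz:np.round(((proj(S,np.r_[o+u*r/1e3+w*l/1e3,zz])[1]-290+.44)*8+400,(proj(S,np.r_[o+u*r/1e3+w*l/1e3,zz])[0]-148+.44)*8)).tolist()
print("predicted side px: tube mouth top corners",g(198,-13,.138),g(198,13,.138),"bot",g(198,-13,.112),g(198,13,.112))
print("stub button",g(160,0,.1385),"stub top edges r=150",g(150,9,.134),"bottom",g(150,9,.116),"tip top",g(180,9,.134),g(180,9,.116))
cm=cv2.createCLAHE(3,(4,4))
E
python3 m2.py
```

```text
cornerL [0.4997 0.4439 0.1395] r,lat mm [198.2 -13.1]
cornerR [0.484  0.4233 0.1395] r,lat mm [197.1  12.8]
backL [0.4631 0.4757 0.1395] r,lat mm [246.7 -14.2]
backR [0.453  0.4512 0.1395] r,lat mm [238.8  11.1]
tip [0.4999 0.4267 0.127 ] r,lat mm [187.   0.]
button [0.5201 0.4107 0.1385] r,lat mm [161.3  -0.5]
tcp [294.4  -3.2]
predicted side px: tube mouth top corners [602.0, 92.0] [569.0, 122.0] bot [603.0, 168.0] [569.0, 200.0]
stub button [700.0, 124.0] stub top edges r=150 [720.0, 154.0] bottom [719.0, 208.0] tip top [628.0, 138.0] [628.0, 192.0]
```

Laterally aligned now: mouth at -0.2 mm, stub at -0.3 mm. I'll check the relative height with subpixel edge profiles in the side view.

```bash
cat >> m2.py <<'E'
print('----')
G=cv2.cvtColor(S["pixels"],cv2.COLOR_RGB2GRAY).astype(float)
from scipy.optimize import brentq
def pred(col,l,zz):
    h=lambda r:proj(S,np.r_[o+u*r/1e3+w*l/1e3,zz])[1]-col
    r=brentq(h,100,330); return proj(S,np.r_[o+u*r/1e3+w*l/1e3,zz])[0],r
for nm,cols,l,hh in(("tube",(302,304,306,308,310),13,13),("stub",(320,322,324,326,328,329),9,9)):
    for c in cols:
        a,r=pred(c,l,.125-hh/1e3); b,_=pred(c,l,.125+hh/1e3); d,_=pred(c,-l,.125+hh/1e3)
        i0=int(b)-6;p=G[i0:int(a)+5,c]
        print(nm,c,"r%.0f pred far-top %.1f near-top %.1f bot %.1f"%(r,d,b,a),"row",i0,p.astype(int).tolist())
E
python3 m2.py | sed -n '/----/,$p'
```

```text
----
tube 302 r222 pred far-top 156.9 near-top 161.4 bot 171.0 row 155 [121, 124, 125, 123, 118, 112, 103, 92, 89, 88, 88, 89, 88, 93, 113, 144, 164, 172, 173, 171, 163]
tube 304 r216 pred far-top 157.3 near-top 161.7 bot 171.4 row 155 [122, 124, 122, 110, 106, 113, 104, 93, 88, 90, 89, 89, 90, 92, 104, 129, 157, 171, 174, 173, 167]
tube 306 r211 pred far-top 157.6 near-top 162.1 bot 171.7 row 156 [121, 118, 104, 99, 107, 104, 95, 88, 89, 89, 89, 89, 91, 96, 116, 145, 165, 175, 174, 170]
tube 308 r205 pred far-top 157.9 near-top 162.4 bot 172.1 row 156 [121, 118, 109, 105, 112, 113, 103, 92, 90, 89, 89, 90, 90, 93, 105, 133, 162, 174, 176, 173, 162]
tube 310 r200 pred far-top 158.2 near-top 162.7 bot 172.4 row 156 [122, 123, 122, 121, 125, 122, 108, 93, 88, 89, 89, 89, 88, 92, 103, 132, 164, 177, 179, 176, 168]
stub 320 r175 pred far-top 162.0 near-top 165.2 bot 171.9 row 159 [138, 139, 144, 144, 136, 124, 112, 96, 89, 88, 88, 94, 112, 137, 149, 147, 141]
stub 322 r170 pred far-top 162.4 near-top 165.5 bot 172.3 row 159 [139, 138, 139, 137, 130, 127, 119, 102, 90, 87, 87, 88, 108, 138, 154, 157, 151, 144]
stub 324 r164 pred far-top 162.7 near-top 165.8 bot 172.6 row 159 [139, 139, 139, 136, 129, 123, 114, 102, 91, 88, 88, 87, 93, 118, 146, 159, 160, 157]
stub 326 r159 pred far-top 163.0 near-top 166.2 bot 172.9 row 160 [138, 140, 138, 132, 114, 105, 101, 96, 89, 87, 86, 91, 111, 143, 159, 163, 160]
stub 328 r154 pred far-top 163.3 near-top 166.5 bot 173.3 row 160 [138, 138, 137, 129, 112, 107, 109, 99, 91, 87, 87, 87, 106, 136, 154, 160, 162, 160]
stub 329 r151 pred far-top 163.5 near-top 166.7 bot 173.5 row 160 [133, 138, 136, 125, 111, 111, 113, 102, 91, 87, 87, 88, 99, 123, 145, 156, 160, 159]
```

The tube sits about 1.9 mm above the stub, which agrees with the tool height reading. Lowering by that much, then easing on.

Request:
arm_command(
  steps=[
    {"translation": [0, 0, 0.0024], "twist": [0, 0, 0], "fingers": -1},
    {"translation": [-0.006, 0, 0.0024], "twist": [0, 0, 0], "fingers": -1},
    {"translation": [-0.013, 0, 0.0024], "twist": [0, 0, 0], "fingers": -1},
    {"translation": [-0.02, 0, 0.0024], "twist": [0, 0, 0], "fingers": -1},
    {"translation": [-0.026, 0, 0.0024], "twist": [0, 0, 0], "fingers": -1},
  ],
  grip_force=70,
)

```text
time: 6.82
eef_pos: [0.434, 0.4842, 0.1147]
tcp_rot: [0.34, 0.94, 0.0, 0.0]
contact_force: [-0.9, -0.3, -1.2]
opening: 0.288
finger_force: 70.7
```

```bash
cat > st.py <<'E'
from h import *
import fit
v=fit.v;u=np.array([-np.cos(v[2]),np.sin(v[2])]);w=np.array([-u[1],u[0]]);o=v[:2]
s=get_state();p=s['eef_pos'][:2]-o;F=s['contact_force']
print(s['time'],"r,lat,z",p@u*1e3,p@w*1e3,s['eef_pos'][2]*1e3,"F r,lat,z",F[:2]@u,F[:2]@w,F[2],"tq",s['wrist_torque'].round(2),"rot",s['tcp_rot'].round(4),s['opening'])
E
python3 st.py
```

```text
6.825 r,lat,z 274.49058406513745 -2.188903539241921 114.7428273318786 F r,lat,z 0.507908985691713 0.7711719298800178 -1.2458809542899487 tq [ 0.05 -0.07 -0.05] rot [3.400e-01 9.404e-01 1.000e-04 1.000e-04] 0.28838425297117193
```

Request:
arm_command(
  steps=[
    {"translation": [-0.005, 0.001, -0.001], "twist": [0, 0, 0], "fingers": -1},
    {"translation": [-0.012, 0.001, -0.001], "twist": [0, 0, 0], "fingers": -1},
    {"translation": [-0.019, 0.001, -0.001], "twist": [0, 0, 0], "fingers": -1},
    {"translation": [-0.026, 0.001, -0.001], "twist": [0, 0, 0], "fingers": -1},
    {"translation": [-0.032, 0.001, -0.001], "twist": [0, 0, 0], "fingers": -1},
  ],
)

```text
time: 7.45
eef_pos: [0.4526, 0.4696, 0.116]
tcp_rot: [0.34, 0.941, -0.0, 0.0]
contact_force: [-2.5, -0.7, 2.3]
opening: 0.292
finger_force: 71.1
```

```bash
python3 st.py
```

```text
7.45 r,lat,z 250.8385371334423 -2.7992149022589006 116.00752135648872 F r,lat,z 1.4826247598198767 2.139240342423402 2.25348150430225 tq [-0.26  0.29 -0.21] rot [ 3.398e-01  9.405e-01 -2.000e-04  2.000e-04] 0.2917497585809821
```

Request:
arm_command(
  steps=[
    {"translation": [-0.005, 0, 0], "twist": [0, 0, 0], "fingers": -1},
    {"translation": [-0.01, 0, 0], "twist": [0, 0, 0], "fingers": -1},
    {"translation": [-0.014, 0, 0], "twist": [0, 0, 0], "fingers": -1},
    {"translation": [-0.017, 0, 0], "twist": [0, 0, 0], "fingers": -1},
    {"translation": [-0.018, 0, 0], "twist": [0, 0, 0], "fingers": -1},
  ],
)

```text
time: 8.07
eef_pos: [0.4622, 0.4616, 0.1149]
tcp_rot: [0.34, 0.94, 0.0, -0.001]
contact_force: [-4.3, 3.2, -0.5]
opening: 0.289
finger_force: 70.9
```

```bash
python3 st.py
```

```text
8.075 r,lat,z 238.3526168430972 -2.726203581461528 114.8765086654724 F r,lat,z 5.2876006575891825 0.28685268701845024 -0.5206977430569103 tq [ 0.39  0.72 -0.16] rot [ 3.400e-01  9.404e-01  2.000e-04 -1.100e-03] 0.2888234947869094
```

Request:
arm_command(
  steps=[
    {"translation": [-0.003, 0, 0], "twist": [0, 0, 0], "fingers": -1},
    {"translation": [-0.006, 0, 0], "twist": [0, 0, 0], "fingers": -1},
    {"translation": [-0.006, 0, 0], "twist": [0, 0, 0], "fingers": -1},
  ],
)

```text
time: 8.45
eef_pos: [0.4621, 0.4615, 0.1151]
tcp_rot: [0.34, 0.94, 0.001, -0.005]
contact_force: [-13.2, 9.2, 1.4]
opening: 0.287
finger_force: 71.1
```

```bash
python3 st.py
```

```text
8.45 r,lat,z 238.31701844234266 -2.6795985203383332 115.13297625273874 F r,lat,z 16.02770434772266 1.3501373643772165 1.3649996123741182 tq [ 1.24  1.75 -0.11] rot [ 0.34    0.9404  0.0013 -0.0046] 0.2870656461246407
```

```bash
python3 -c "
from h import *
import pickle
T=read_camera('top');S=read_camera('side');pickle.dump((S,T),open('c2.pkl','wb'))
a=cv2.resize(T['pixels'][150:225,265:315],None,fx=8,fy=8,interpolation=2)
b=cv2.resize(S['pixels'][148:188,300:350],None,fx=8,fy=8,interpolation=2)
im=np.zeros((600,800,3),np.uint8);im[:,:400]=a;im[:320,400:]=b
for n in('spring_button','handle_window','handle_mouth'):
  for c in(S,T): print(n,[(np.round(x['point'],1),round(x['conf'],2)) for x in recognise(c,n)[:2]])
cv2.imwrite('pics/p3.png',cv2.cvtColor(cv2.convertScaleAbs(im,alpha=1.6),cv2.COLOR_RGB2BGR))"
```

```text
spring_button []
spring_button []
handle_window [(array([165.9, 310.2]), 0.69)]
handle_window [(array([192.5, 299.3]), 0.55)]
handle_mouth [(array([163.6, 312. ]), 0.56)]
handle_mouth [(array([195.8, 295.5]), 0.77)]
```

View pics/p3.png

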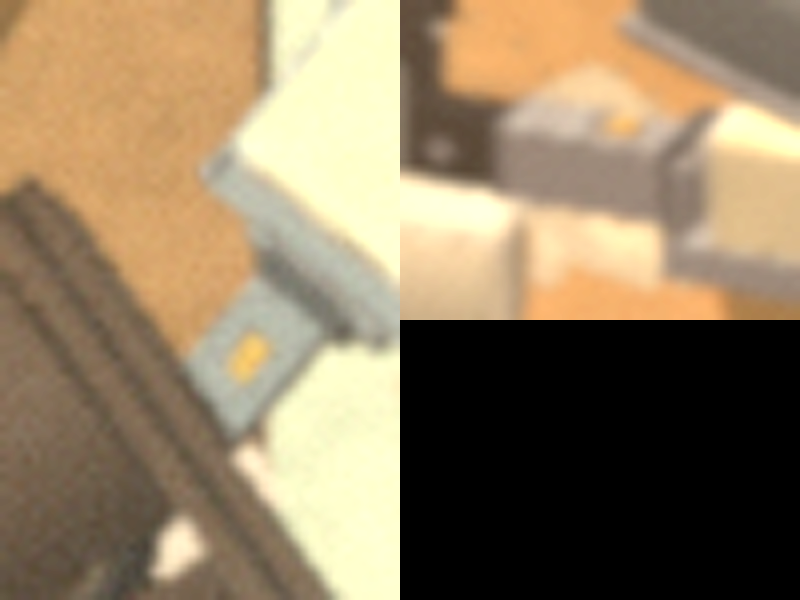

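Seated: the tube lies against the shoulder, and the brass button shows up through the window (top crop (248, 358), side crop (625, 123)). I'll unload the push with a light tug to test the catch.

Request:
arm_command(
  steps=[
    {"translation": [0.006, 0, 0], "twist": [0, 0, 0], "fingers": -1},
    {"translation": [0.012, 0, 0], "twist": [0, 0, 0], "fingers": -1},
    {"translation": [0.012, 0, 0], "twist": [0, 0, 0], "fingers": -1},
  ],
)

```text
time: 9.22
eef_pos: [0.4611, 0.4624, 0.1147]
tcp_rot: [0.34, 0.941, -0.001, 0.002]
contact_force: [2.6, -4.3, -2.3]
opening: 0.29
finger_force: 70.4
```

```bash
cat > sw.py <<'E'
from h import *
import fit,sys
exec(open('st.py').read())
p0=s['eef_pos'];R0=Rn.from_quat(s['tcp_rot']); c=np.r_[o,p0[2]]
for d in map(float,sys.argv[1:]):
    Q=Rn.from_euler('z',d,degrees=True); p=c+Q.apply(p0-c)
    print(d,(R0.inv().apply(p-p0)/.75).round(4).tolist(),"twist z",round(-d/60,4))
E
python3 sw.py 4 9 14 19 24
```

```text
9.225 r,lat,z 239.72541356917782 -2.664054236289737 114.73870821916374 F r,lat,z -4.780279987787077 1.6158205636218548 -2.326840736339241 tq [-0.47 -0.35 -0.05] rot [ 3.396e-01  9.406e-01 -8.000e-04  1.900e-03] 0.28969336161205667
4.0 [-0.0006, -0.0223, 0.0] twist z -0.0667
9.0 [-0.0034, -0.05, 0.0] twist z -0.15
14.0 [-0.0087, -0.0774, 0.0001] twist z -0.2333
19.0 [-0.0164, -0.1042, 0.0001] twist z -0.3167
24.0 [-0.0263, -0.1303, 0.0001] twist z -0.4
```

The catch holds: about 1.4 mm of play under a 5 N pull. Now I'll push back home and swing in.

Request:
arm_command(
  steps=[
    {"translation": [-0.0066, -0.0219, 0], "twist": [0, 0, -0.0667], "fingers": -1},
    {"translation": [-0.0093, -0.0491, 0], "twist": [0, 0, -0.15], "fingers": -1},
    {"translation": [-0.0145, -0.0759, 0], "twist": [0, 0, -0.2333], "fingers": -1},
    {"translation": [-0.0221, -0.1022, 0], "twist": [0, 0, -0.3167], "fingers": -1},
    {"translation": [-0.0318, -0.1279, 0], "twist": [0, 0, -0.4], "fingers": -1},
  ],
)

```text
time: 9.85
eef_pos: [0.4158, 0.3756, 0.1154]
tcp_rot: [0.135, 0.991, 0.002, -0.0]
contact_force: [-2.0, 4.3, -1.5]
opening: 0.29
finger_force: 70.7
```

```bash
python3 sw.py 5 10 15 20 25
```

```text
9.85 r,lat,z 219.2051278656358 93.0256288572818 115.44867046418457 F r,lat,z 4.285969313467577 -2.0733934965962684 -1.4991280219585947 tq [0.55 0.23 0.12] rot [ 1.352e-01  9.908e-01  1.500e-03 -3.000e-04] 0.28967138981267665
5.0 [-0.0007, -0.0277, -0.0001] twist z -0.0833
10.0 [-0.0037, -0.0552, -0.0002] twist z -0.1667
15.0 [-0.0092, -0.0824, -0.0003] twist z -0.25
20.0 [-0.017, -0.1089, -0.0003] twist z -0.3333
25.0 [-0.0271, -0.1347, -0.0004] twist z -0.4167
```

Radius 238.1 mm (still home), low forces. Continuing.

Request:
arm_command(
  steps=[
    {"translation": [-0.001, -0.0277, 0], "twist": [0, 0, -0.0833], "fingers": -1},
    {"translation": [-0.004, -0.0552, 0], "twist": [0, 0, -0.1667], "fingers": -1},
    {"translation": [-0.0095, -0.0824, 0], "twist": [0, 0, -0.25], "fingers": -1},
    {"translation": [-0.0173, -0.1089, 0], "twist": [0, 0, -0.3333], "fingers": -1},
    {"translation": [-0.0275, -0.1347, 0], "twist": [0, 0, -0.4167], "fingers": -1},
  ],
)

```text
time: 10.48
eef_pos: [0.409, 0.2721, 0.1154]
tcp_rot: [-0.083, 0.997, 0.001, 0.001]
contact_force: [0.3, 3.4, -2.7]
opening: 0.289
finger_force: 70.6
```

```bash
cat >> st.py <<'E'
e=s['eef_pos'][:2]-o; U=e/np.hypot(*e); W=np.array([-U[1],U[0]]); print("R",np.hypot(*e)*1e3,"ang",np.degrees(np.arctan2(e[1],e[0]))%360,"Frad",F[:2]@U,"Ftan",F[:2]@W)
E
python3 sw.py 2 4 6 8 10
```

```text
10.475 r,lat,z 158.3197750008835 177.0633321255719 115.40645142636643 F r,lat,z 1.912153841667665 -2.8335594025011623 -2.6908517191003143 tq [0.51 0.   0.16] rot [-8.270e-02  9.966e-01  9.000e-04  6.000e-04] 0.28920603013192236
R 237.52173529961624 ang 188.5479392026919 Frad -0.8377662926371441 Ftan -3.314142248098016
2.0 [-0.0, -0.0111, -0.0] twist z -0.0333
4.0 [-0.0004, -0.0221, -0.0] twist z -0.0667
6.0 [-0.0012, -0.0331, -0.0001] twist z -0.1
8.0 [-0.0024, -0.0441, -0.0001] twist z -0.1333
10.0 [-0.0039, -0.0551, -0.0001] twist z -0.1667
```

Request:
arm_command(
  steps=[
    {"translation": [0, -0.0111, 0], "twist": [0, 0, -0.0333], "fingers": -1},
    {"translation": [-0.0004, -0.0221, 0], "twist": [0, 0, -0.0667], "fingers": -1},
    {"translation": [-0.0012, -0.0331, 0], "twist": [0, 0, -0.1], "fingers": -1},
  ],
)

```text
time: 10.85
eef_pos: [0.4142, 0.2478, 0.1154]
tcp_rot: [-0.134, 0.991, 0.001, 0.001]
contact_force: [-0.9, 2.3, -1.7]
opening: 0.283
finger_force: 70.6
```

```bash
python3 sw.py 1 2 3 4 5
```

```text
10.85 r,lat,z 138.83250663642673 192.49239423929356 115.36335252348172 F r,lat,z 2.1330895360950173 -1.2164845039149594 -1.7015665574514638 tq [0.38 0.12 0.12] rot [-1.336e-01  9.910e-01  6.000e-04  7.000e-04] 0.2834987646364
R 237.33475670227716 ang 194.54866554314148 Frad 0.2611423346651339 Ftan -2.4416613602850266
1.0 [0.0, -0.0055, -0.0] twist z -0.0167
2.0 [-0.0, -0.011, -0.0] twist z -0.0333
3.0 [-0.0002, -0.0166, -0.0] twist z -0.05
4.0 [-0.0005, -0.0221, -0.0] twist z -0.0667
5.0 [-0.0008, -0.0276, -0.0] twist z -0.0833
```

Request:
arm_command(
  steps=[
    {"translation": [0, -0.0055, 0], "twist": [0, 0, -0.0167], "fingers": -1},
    {"translation": [0, -0.011, 0], "twist": [0, 0, -0.0333], "fingers": -1},
    {"translation": [0, -0.0166, 0], "twist": [0, 0, -0.05], "fingers": -1},
  ],
)

```text
time: 11.22
eef_pos: [0.4174, 0.2358, 0.1156]
tcp_rot: [-0.159, 0.987, 0.0, 0.0]
contact_force: [-0.1, 2.2, -1.3]
opening: 0.291
finger_force: 70.6
```

```bash
python3 sw.py 1 2 3 4 5
```

```text
11.225 r,lat,z 128.74891306896993 199.67207833574645 115.563718786092 F r,lat,z 1.5276054783534083 -1.6301754045565315 -1.3055592423552627 tq [0.41 0.03 0.14] rot [-1.593e-01  9.872e-01  2.000e-04  5.000e-04] 0.290565750350091
R 237.58203106160542 ang 197.53518204757654 Frad -0.5422252077220843 Ftan -2.16726605916928
1.0 [0.0, -0.0055, -0.0] twist z -0.0167
2.0 [-0.0, -0.0111, -0.0] twist z -0.0333
3.0 [-0.0002, -0.0166, -0.0] twist z -0.05
4.0 [-0.0005, -0.0221, -0.0] twist z -0.0667
5.0 [-0.0008, -0.0276, -0.0] twist z -0.0833
```

Request:
arm_command(
  steps=[
    {"translation": [0, -0.0055, 0], "twist": [0, 0, -0.0167], "fingers": -1},
    {"translation": [0, -0.011, 0], "twist": [0, 0, -0.0333], "fingers": -1},
    {"translation": [0, -0.0166, 0], "twist": [0, 0, -0.05], "fingers": -1},
  ],
)

```text
time: 11.6
eef_pos: [0.4189, 0.2313, 0.1157]
tcp_rot: [-0.185, 0.983, 0.01, 0.0]
contact_force: [-7.7, 37.0, -3.8]
opening: 0.291
finger_force: 71.6
```

```bash
python3 sw.py 1 2 3 4 5
```

```text
11.6 r,lat,z 124.70341510961308 202.19342002325138 115.65035581804099 F r,lat,z 29.57048950216179 -23.60097853120068 -3.8122690465531552 tq [5.77 1.17 1.24] rot [-1.846e-01  9.828e-01  9.700e-03  1.000e-04] 0.2913624024120935
R 237.5565634553157 ang 198.68483913629586 Frad -4.564898237131803 Ftan -37.557712138950734
1.0 [0.0002, -0.0055, -0.0001] twist z -0.0167
2.0 [0.0003, -0.011, -0.0002] twist z -0.0333
3.0 [0.0003, -0.0166, -0.0003] twist z -0.05
4.0 [0.0002, -0.0221, -0.0004] twist z -0.0667
5.0 [0.0, -0.0276, -0.0005] twist z -0.0833
```

The stop is reached at about 1.02 rad (a 37 N rise). I'll relieve the side force and press lightly inward so the handle is home.

Request:
arm_command(
  steps=[
    {"translation": [0, 0.007, 0], "twist": [0, 0, 0.028], "fingers": -1},
    {"translation": [-0.005, 0.007, 0], "twist": [0, 0, 0.028], "fingers": -1},
    {"translation": [-0.005, 0.007, 0], "twist": [0, 0, 0.028], "fingers": -1},
  ],
)

```text
time: 11.98
eef_pos: [0.4182, 0.2334, 0.115]
tcp_rot: [-0.172, 0.985, 0.004, -0.005]
contact_force: [-14.0, 13.5, 4.8]
opening: 0.289
finger_force: 72.4
```

```bash
python3 st.py
```

```text
11.975 r,lat,z 126.54163585736895 201.01045004021023 115.0054772942309 F r,lat,z 19.367679158253765 -1.450055724203322 4.8185575157196725 tq [2.29 1.7  0.97] rot [-0.1718  0.9851  0.0037 -0.0048] 0.2888261120485725
R 237.5247074113066 ang 198.15762782204644 Frad 9.091018249320111 Ftan -17.1628390649939
```

Request:
arm_command(
  steps=[
    {"translation": [0.003, 0.0025, 0], "twist": [0, 0, 0], "fingers": -1},
    {"translation": [0.003, 0.0025, 0], "twist": [0, 0, 0], "fingers": -1},
    {"translation": [0.003, 0.0025, 0], "twist": [0, 0, 0], "fingers": 0.1},
    {"translation": [0.003, 0.0025, 0], "twist": [0, 0, 0], "fingers": 0.1},
    {"translation": [0.003, 0.0025, 0], "twist": [0, 0, 0], "fingers": 0.1},
  ],
)

```text
time: 12.6
eef_pos: [0.4203, 0.2308, 0.1158]
tcp_rot: [-0.17, 0.985, -0.0, 0.0]
contact_force: [0.2, 0.3, -0.4]
opening: 0.549
finger_force: 0.0
```

```bash
python3 st.py
```

```text
12.6 r,lat,z 123.32864161761641 201.64481039682602 115.75141454009163 F r,lat,z 0.0810829117149389 -0.3736686231541342 -0.4012301557952836 tq [-0.02 -0.02  0.02] rot [-1.699e-01  9.855e-01 -3.000e-04  4.000e-04] 0.5485113489359026
R 236.3695906905505 ang 198.89866807059107 Frad -0.2764674301632421 Ftan -0.26413715861463305
```

Released cleanly. Rising clear, then a look.

Request:
arm_command(
  steps=[
    {"translation": [0, 0, -0.05], "twist": [0, 0, 0], "fingers": 0.1},
    {"translation": [0.02, 0, -0.11], "twist": [0, 0, 0], "fingers": 0.1},
    {"translation": [0.04, 0, -0.17], "twist": [0, 0, 0], "fingers": 0.1},
    {"translation": [0.04, 0, -0.23], "twist": [0, 0, 0], "fingers": 0.1},
    {"translation": [0.04, 0, -0.25], "twist": [0, 0, 0], "fingers": 0.1},
  ],
)

```text
time: 13.22
eef_pos: [0.3928, 0.2212, 0.3066]
tcp_rot: [-0.17, 0.985, 0.0, 0.003]
contact_force: [0.2, -0.3, 0.8]
opening: 0.553
finger_force: 0.0
```

```bash
python3 -c "
from h import *
T=read_camera('top');S=read_camera('side')
a=cv2.resize(T['pixels'][120:300,255:415],None,fx=2.5,fy=2.5,interpolation=2)
b=cv2.resize(S['pixels'][115:250,285:415],None,fx=3,fy=3,interpolation=2)
im=np.zeros((450,800,3),np.uint8);im[:,:400]=a;im[:405,400:790]=b
cv2.imwrite('pics/e.png',cv2.cvtColor(cv2.convertScaleAbs(im,alpha=1.6),cv2.COLOR_RGB2BGR))";python3 st.py
```

```text
13.325 r,lat,z 138.6379481301731 226.91847874889064 304.50365492839745 F r,lat,z 0.05462863699694037 -0.5353153638380439 -0.46769994263868375 tq [-0.01  0.01 -0.01] rot [-1.699e-01  9.855e-01  1.000e-04  1.800e-03] 0.5518633423578235
R 265.9181766247943 ang 198.9259463425148 Frad -0.4283247851512756 Ftan -0.3257064708695768
```

View pics/e.png

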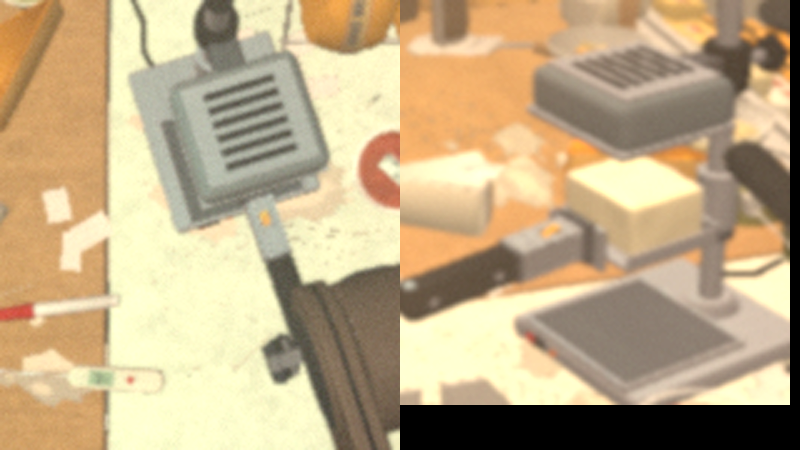

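The final view shows the cheese under the hood, the handle home and square with the hood (top crop (265, 225)), the button up through the window, and the gripper clear. The marker and thermometer are where they were. Handing in.

```bash
python3 -c "
from plant import sign_off;print(sign_off())"
```

```text
the job is handed in; nothing more can be done
None
```

The job is handed in: the handle is fully home with the button up through the window, the cradle is swung in against its stop under the hood and let go, and the marker and thermometer lie where they were (I did not check the wedge and tub separately).

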